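# Load a copper test coupon under the spring clip of a contact-test holder

## Task

Load the copper coupon that lies in the channel of the test holder, without picking anything up: with one fingertip hold the red thumb bar of the spring clip down, and while it is down push the coupon with the other fingertip beneath the raised clip, fully home against the two brass contacts. Then let the thumb bar come up so that the clip clamps the coupon, and leave the other things on the mat where they are.

Things in the scene. Friction and masses are not known exactly. Their poses are not given: they have to be found in the camera images.
- holder: Contact-test holder fixed on the blue mat: aluminium base plate 120 x 118 x 4 mm, black block with an open channel. Origin: underside, below the stop face, on the channel's centre line; +x the pushing direction (roughly away from the robot), +y left, z up. Channel floor z = 14 mm, x = -103 to 0. Side rails: inner faces y = +-21.5, outer +-27, tops z = 19 mm, x = -100 to -4.
- home (a point): Point on the channel floor where the coupon's origin is when fully home: holder frame x = -22, y = 0, z = 14 mm. The stop face (two brass contacts, y = +-13 mm) is at x = 0; behind it stands a black block with a red and a black terminal, up to z = 43 mm. Round the mat: a crate 85 mm high just behind it, and a blue drawer unit 165 mm high on the bench to the left.
- shaft (a point): Point on the clip's steel shaft, which lies along the holder's x at y = -34, z = 19 mm, right of the channel, in lugs up to z = 24 mm. A spring closes the clip: pressed at the middle of the bar it takes about 4 N to start and 6 to 7 N at 0.36 rad. It is open only while held down. The foot's end is square: a coupon pushed against the closed clip is simply stopped.
- clip (a joint): Angle of the spring clip about its shaft, rad: 0 = at rest, foot on the channel floor; grows as the thumb bar goes down and the foot rises; end stop 0.44. At 0.19 the foot rests on a coupon's top; above 0.2 a coupon passes beneath. At 0.36 the thumb bar is level, its top at holder z = 16.3 mm, and the foot is 11 mm above the floor.
- thumb_bar (a point): Red ribbed thumb bar of the clip, 70 (x) x 27 x 2 mm; a fingertip can slide along it while pressing. Point: centre of its top face; holder frame x = -77 mm (bar from -112 to -42). Level: y = -66.5 (bar -53 to -80), z = 16.3 mm. At rest it is tilted 0.36 rad, outer (-y) edge up at z = 33, centre at z = 28 mm. Only the base plate, top at z = 4 mm, is below it.
- clip_foot (a point): Black rubber foot of the clip, a lying cylinder 8 mm in diameter, 18 mm long along the holder's x, on a steel arm that reaches over the right rail. Point: its centre, holder frame x = -21 (foot from -30 to -12), y = -2, z = 18 mm at rest. It clamps the coupon with about 5 N.
- coupon: Flat copper coupon 44 (x) x 40 (y) x 6 (z) mm, 60 to 130 g, two dark dots near its rear edge. Origin: centre of its underside. It starts in the channel (1.5 mm play each side) before the clip, its x along the holder's x, its front edge 4 to 22 mm short of the foot. Fully home its rear edge is at holder x = -44 mm, clear behind the foot.
- spare_coupon: Another copper coupon of the same size, lying flat on the mat to the right of the holder; leave it. Origin: centre of its underside.
- tweezers: Steel tweezers 124 x 12 x 10 mm lying left of the holder; leave them. Origin: centre of the underside, long axis y.
- eraser: Eraser in a red sleeve, 36 x 16 x 11 mm, right of the holder; leave it. Origin: centre of the underside.
- wire_spool: Black and white wire spool, 67 x 49 x 26 mm, at the right end of the mat; leave it. Origin: near the centre of the underside.
- wound_core: Tan wound core with a copper tail, 33 mm thick, 81 mm high, upright at the left end of the mat; leave it. Origin: centre of the underside.
- gold_cap: Gold-coloured bottle cap, 30 mm wide, 15 mm high, at the left end of the mat; leave it. Origin: centre of the underside.
- solder_stick: Bar of solder, 100 x 12 x 8 mm, at the left end of the mat; leave it. Origin: centre of the underside, long axis y.
There are look-alikes about, which are no part of the job. What is shaped like the coupon but purple is not meant.

How it is judged:
By the outcome, as a careful person would: the job done as asked, in the order asked, and still so for the second after the job is handed in, with the robot touching nothing.
It also fails if it takes over 42 s, if anything falls off the work surface, if the arm or the gripper's body presses on something with over 40 N, if the wrist force passes 120 N, or if a joint passes its speed limit or range.

## Robot

A 7-joint arm with a two-finger parallel gripper is mounted at the origin on a cart in front of the work surface, level with it; the furniture and walls round the work are solid. World frame = base frame: x ahead of the robot, y to its left, z up, the work surface at z = 0. Lengths are in mm, angles in rad, forces in N, time in s.
With the tool pointing down it reaches from about 400 to 875 mm from the base axis. Payload 4.4 kg.
Tool frame: the origin (TCP) lies midway between the tips of the shut fingers; the grasp point (between the pads) lies 19 mm behind it (ctrl.grip_point_offset is the distance from the TCP to the grasp point, in mm); z points along the fingers, y is the direction in which the jaws open and shut (so a half turn about z gives the same grasp; the last joint's range is limited). The gripper opens to 85 mm and grips with 20 to 120 N. Pads are 22 mm wide; open, the fingers measure 114 mm over their backs; the gripper's body (76 mm by 85 mm) begins 54 mm behind the grasp point. The pads swing forward as they close: fully open they stand 13 mm farther back than shut.
Start: joints at [1.164, 0.628, 0.038, 1.517, -0.027, 0.996, -0.02], TCP at [217.285, -612.622, 231.313] pointing down, gripper open.
Joint ranges: [-3.06, 3.06], [-0.37, 2.12], [-1.25, 1.32], [0.18, 2.47], [-1.1, 4.24], [0.23, 1.98], [-2.94, 2.94]. Speed limits (rad/s): [2.57, 2.57, 3.14, 3.14, 3.14, 3.14, 3.14].

## Interface

Orientations are given as [roll, pitch, yaw] about the fixed x, y, z axes, in that order (R = Rz(yaw) Ry(pitch) Rx(roll)).
In Python, from cell import ctrl, imaging, models gives the robot as it stands. The module is installed in compiled form; this text tells all that it offers.
- The arm moves only by the tool drive_tool, never from a script. Its argument "deltas" is text: rows parted by semicolons, each of 5 numbers parted by spaces: the shift along the tool's x, y, z in m, then the turn about the tool's z in degrees, then the finger opening in m, from 0 to 0.0854. A call has 1 to 12 rows; each row is the pose to reach, as a shift and turn from the pose commanded when the call began, along the tool's axes at that moment; what a row does not reach only later rows make up. A row lasts 1/8 s, in which the tool goes at most 62.5 mm and 10.7 degrees, less where a joint would pass 70% of its speed; a pose out of reach is approached as far as the arm can. A call with a gripper value outside its range is refused whole. The fingers move at their own pace and stop on an object; the grip force is fixed at half the most. Time passes only in rows, so rows that repeat a pose let the fingers close. It gives the time, the measured TCP pose, the force and the opening at its end, in the units of the state.
- ctrl.read_state(): the state, without advancing time (a new reading comes with each control period).
- imaging.get_image(name): name is "side" or "top"; returns a dict with "color" (384x512x3 uint8, red, green, blue), "range_z" (384x512 float32, mm along the optical axis (not along the pixel's ray), 0 where there is no reading), "vfov" (degrees; the focal length in pixels is half the picture's height over the tangent of half this angle, whatever the lens; pixels are square), "cx", "cy" (the principal point, pixels), "extrinsics" (4x4, takes a point from camera to world coordinates). Camera axes: x right, y down, z forward; pixel columns grow to the right and rows downward; lengths in mm; the calibration is good to about 2 mm. A picture is of the moment at which its call begins.
- ctrl.finish_job(): hands the job in, once; it reports no verdict.
Trained networks look in a picture, given as the dict that the camera call returned (one of the last four; its "shot" number tells which), for a name from the list of things; names that differ only in an ending like _2 or _b are one class to them, and where a whole thing is asked for, a point or a joint stands for the part that bears it (a point fixed in the world has none). Each returns a list of dicts, best first, with "score" (0 to 1); they miss things now and then, are a little off and sometimes report something else, mostly with a low value. They report only what shows in the picture. A call takes as long as a camera call. They do not tell look-alikes from the thing itself.
- models.spot_in(picture, thing): "point" ([column, row] in pixels, amid what is visible of it).
- models.landmark_of(picture, thing): "point" ([column, row] in pixels: a listed point, or the origin of a listed thing).
The state is a dict: "clock": time; "qpos": joint angles; "qd": joint speeds; "tau": joint torques, N m; "eef_pos": TCP position; "tool_rot": TCP orientation; "force": force on the tool from outside, world axes, zero at the start; "torque": the same for the moment, N m; "width": finger opening in mm.
Only numpy, scipy, OpenCV 4.12 (cv2) and the standard library are available. Lean on these libraries where they do the work, as an engineer would, in place of code of your own. Each camera call takes 0.05 s, during which the arm holds its last target.

## Working session

There is one attempt and no reset: what is moved stays moved. The work goes in short steps, Python scripts to look and compute and a tool call to move; the robot and the scene stay as the last step left them, time stands still between calls to the robot, and variables do not carry over. Pictures are saved under pics/ and viewed, and the job is handed in when it is done.

Besides the shell and the picture viewer there is one more tool, called after "Emit:" by a JSON object that holds its "fn" and its "kwargs". drive_tool: Moves the arm, as the interface text tells. Its arguments: {"type":"object","properties":{"deltas":{"type":"string"}},"required":["deltas"]}

```bash
mkdir -p pics; cat > h.py <<'E'
import numpy as np, cv2
from cell import ctrl, imaging, models
def K(im):
    f=im["color"].shape[0]/2/np.tan(np.radians(im["vfov"])/2); return f,im["cx"],im["cy"]
def deproj(im,u,v,z=None):
    f,cx,cy=K(im); 
    if z is None: z=im["range_z"][int(round(v)),int(round(u))]
    p=np.array([(u-cx)/f*z,(v-cy)/f*z,z,1]); return (np.array(im["extrinsics"])@p)[:3]
def onplane(im,u,v,h):
    f,cx,cy=K(im);E=np.array(im["extrinsics"]);d=E[:3,:3]@np.array([(u-cx)/f,(v-cy)/f,1]);o=E[:3,3]
    return o+d*(h-o[2])/d[2]
def proj(im,p):
    f,cx,cy=K(im);E=np.linalg.inv(np.array(im["extrinsics"]));q=E@np.append(p,1);return q[0]/q[2]*f+cx,q[1]/q[2]*f+cy
def save(im,name,crop=None,s=1):
    c=im["color"]
    if crop: a,b,d,e=crop;c=c[b:e,a:d]
    c=cv2.resize(c,None,fx=s,fy=s,interpolation=cv2.INTER_CUBIC);cv2.imwrite("pics/"+name,c[:,:,::-1])
E
python3 - <<'E'
from h import *
print(ctrl.read_state())
for n in("top","side"):
    im=imaging.get_image(n);save(im,n+"0.png",None,1.5);print(n,im["vfov"],im["cx"],im["cy"],np.round(im["extrinsics"],3).tolist())
    for t in["holder","home","shaft","clip","thumb_bar","clip_foot","coupon","spare_coupon"]:
        for m in("spot_in","landmark_of"):
            try:
                r=getattr(models,m)(im,t)
                print(t,m,[(np.round(x["point"],1).tolist(),round(x["score"],2),np.round(deproj(im,*x["point"])).tolist()) for x in r[:3]])
            except Exception as e: print(t,m,e)
E
```

```text
{'clock': 0.0, 'qpos': array([ 1.16420348,  0.62935266,  0.03845745,  1.51836492, -0.0269862 ,
        0.99632347, -0.02000497]), 'qd': array([-0.0005533 ,  0.00080849, -0.00089684,  0.00032941,  0.00031568,
        0.00099219, -0.00107879]), 'tau': array([-6.95745930e-04, -5.63395393e+01,  1.22630272e+00, -1.93442899e+01,
        1.11056969e-02,  1.06009954e-02, -1.29961961e-05]), 'eef_pos': array([ 217.05560545, -612.01679187,  230.38614594]), 'tool_rot': array([-3.13966327e+00,  4.66569567e-05,  3.40782965e-01]), 'force': array([-0.61726414,  0.43509849,  0.2448581 ]), 'torque': array([-0.0049316 ,  0.00428075, -0.0004578 ]), 'width': 85.5754428212368}
top 52.93298804619445 253.62701979938635 192.3272738419617 [[-0.019, -0.992, 0.121, 445.934], [-1.0, 0.021, 0.014, -208.632], [-0.016, -0.121, -0.993, 1009.489], [0.0, 0.0, 0.0, 1.0]]
holder spot_in [([282.6, 239.0], 0.89, [446.0, -267.0, 15.0]), ([366.9, 285.5], 0.3, [327.0, -473.0, 23.0])]
holder landmark_of [([281.3, 220.4], 0.68, [493.0, -265.0, 15.0]), ([364.4, 278.8], 0.68, [344.0, -466.0, 28.0])]
home spot_in [([282.3, 238.9]
[... 2066 characters left out ...]
.7, 181.7], 0.67, [406.0, -266.0, 22.0])]
thumb_bar landmark_of [([322.1, 180.6], 0.8, [391.0, -266.0, 28.0])]
clip_foot spot_in [([316.7, 177.6], 0.9, [408.0, -281.0, 26.0])]
clip_foot landmark_of []
coupon spot_in [([135.4, 234.8], 0.52, [828.0, 37.0, 9.0]), ([302.2, 188.9], 0.46, [443.0, -221.0, 23.0])]
coupon landmark_of [([134.6, 236.4], 0.71, [830.0, 38.0, 5.0]), ([302.5, 189.8], 0.64, [442.0, -218.0, 22.0])]
spare_coupon spot_in [([332.6, 177.3], 0.62, [362.0, -322.0, 6.0]), ([305.0, 188.8], 0.23, [436.0, -222.0, 24.0])]
spare_coupon landmark_of [([290.8, 182.2], 0.65, [479.0, -251.0, 20.0]), ([330.0, 178.8], 0.54, [370.0, -274.0, 32.0]), ([294.3, 180.0], 0.37, [470.0, -253.0, 28.0])]
```

View pics/top0.png

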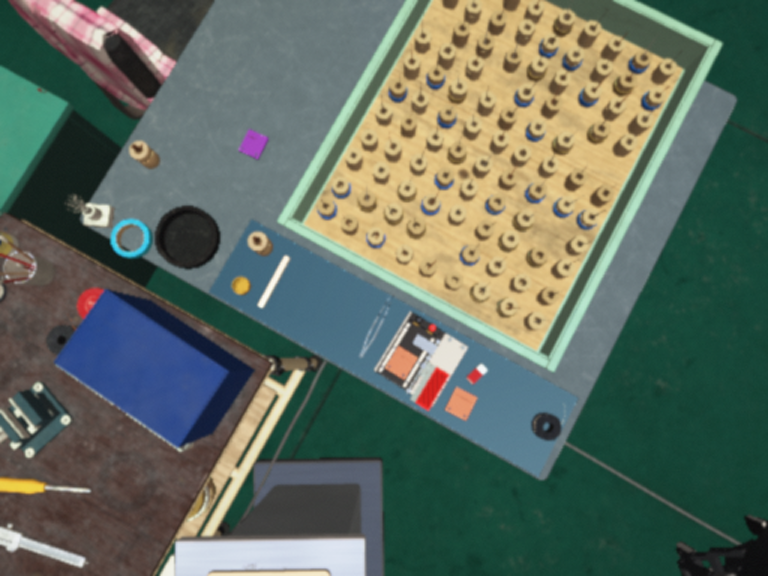

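View pics/side0.png

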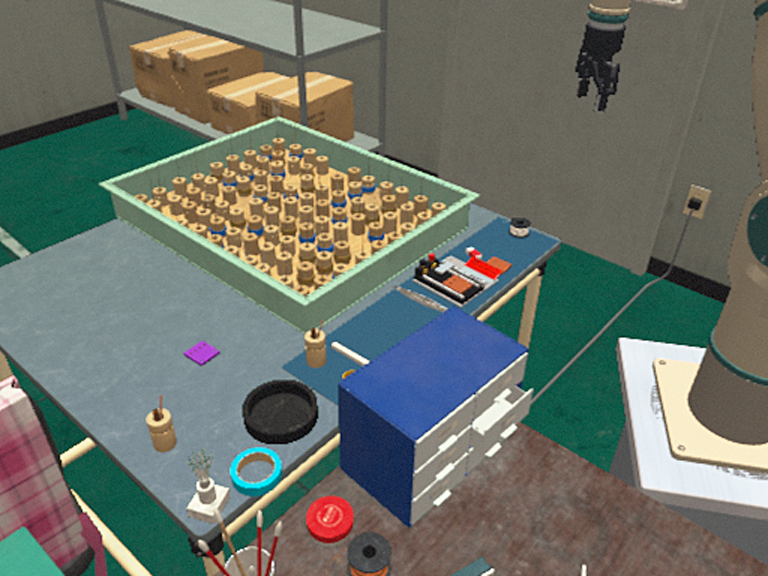

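```bash
python3 - <<'E'
from h import *
im=imaging.get_image("top");save(im,"topc.png",(215,185,335,285),6.5)
im=imaging.get_image("side");save(im,"sidec.png",(240,130,360,230),6.5)
E
```

```text
(no output)
```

View pics/topc.png

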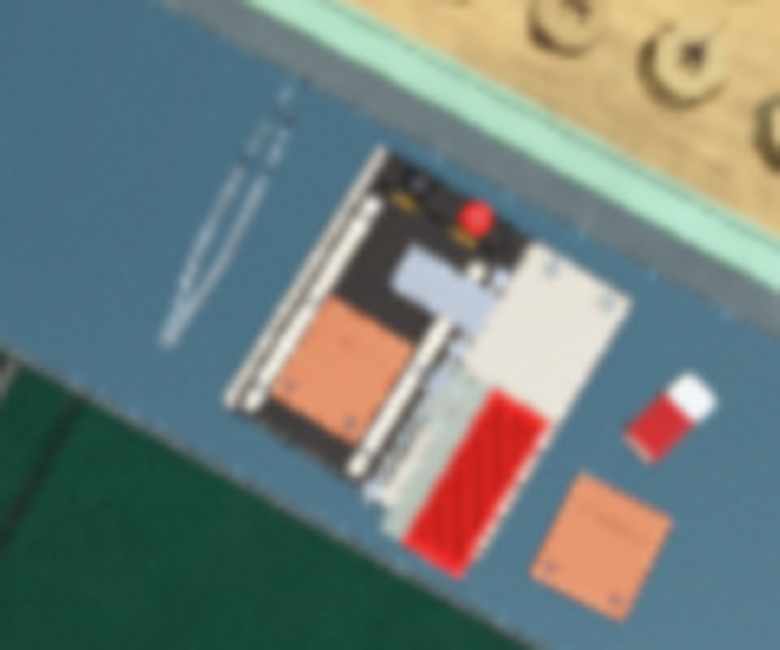

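View pics/sidec.png

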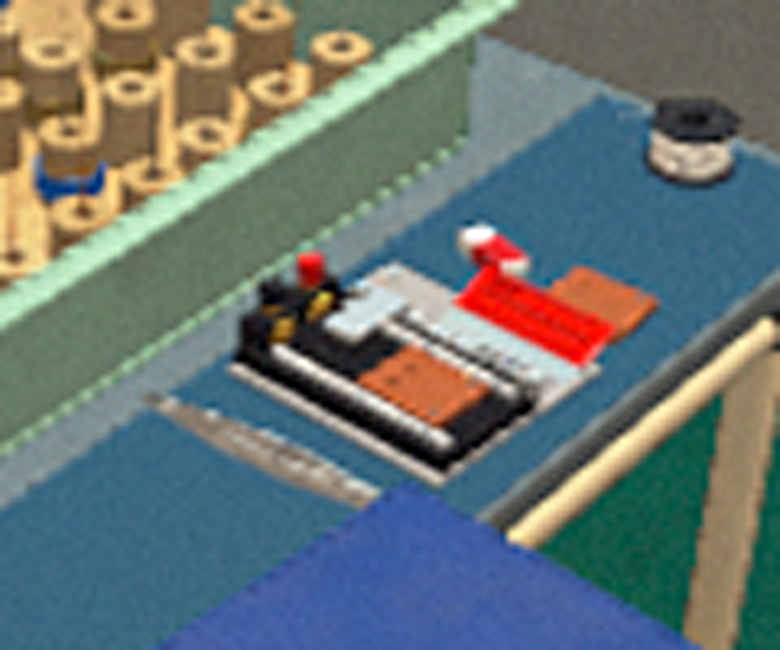

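Look-alikes for the coupon (top picture): the copper piece in the channel at (267,241), the spare on the mat at (308,270), and the purple one at (168,96). I choose the one in the channel: the crop shows it between the rails with its two dots towards the rear. Next I fit the holder pose.

```bash
cat > fit.py <<'E'
from h import *
from scipy.optimize import least_squares
def fitpts(ims,obs,x0,zf=None):
    def pr(p):
        c,s=np.cos(p[2]),np.sin(p[2]);r=[]
        for i,(im,ob) in enumerate(zip(ims,obs)):
            for (X,Y,Z),(u,v) in ob:
                w=np.array([p[0]+c*X-s*Y,p[1]+s*X+c*Y,p[3]+Z]);a=proj(im,w);r+=[a[0]-u,a[1]-v]
        return np.array(r)
    return least_squares(pr,x0,loss="soft_l1"),pr
E
python3 - <<'E'
from fit import *
t=imaging.get_image("top");s=imaging.get_image("side")
np.save("top.npy",t,allow_pickle=True);np.save("side.npy",s,allow_pickle=True)
T=lambda u,v:(215+u/6.5-.5+.5/6.5,185+v/6.5-.5+.5/6.5)
S=lambda u,v:(240+u/6.5-.5+.5/6.5,130+v/6.5-.5+.5/6.5)
ot=[((-4,24.2,19),T(375,200)),((-100,24.2,19),T(255,405)),((-100,-24.2,19),T(358,470)),
((-42,-52.7,23.2),T(495,388)),((-42,-78,32.7),T(550,425)),((-112,-52.7,23.2),T(403,542)),((-112,-78,32.7),T(460,578))]
os=[((-42,-78,32.7),S(485,265)),((-42,-52.7,23.2),S(458,298)),((-112,-78,32.7),S(618,325)),((-112,-52.7,23.2),S(588,362)),
((-4,24.2,19),S(278,350)),((-100,24.2,19),S(448,440))]
for A,B in(([t],[ot]),([s],[os]),([t,s],[ot,os])):
    r,pr=fitpts(A,B,[500,-250,-.53,2]);print(np.round(r.x,3),np.round(pr(r.x).reshape(-1,2),1).tolist())
# mat height
for im,n in((t,"t"),(s,"s")):
    pass
for u,v in((240,240),(225,205),(335,255),(330,270),(300,285)): print([round(float(x)) for x in deproj(t,u,v)])
E
```

```text
[ 496.31  -266.356   -0.579  -11.929] [[0.7, 0.3], [-0.4, 0.4], [-0.3, 0.5], [0.1, -0.2], [0.4, -0.5], [-0.1, -0.4], [-0.2, -0.2]]
[ 492.805 -263.476   -0.558    1.627] [[0.7, -0.5], [-0.7, 0.6], [0.1, -0.2], [-0.8, 0.6], [-0.1, -0.4], [0.8, -0.1]]
[ 495.314 -265.067   -0.57     0.922] [[0.4, 0.5], [-0.8, 1.2], [-0.3, 1.3], [0.2, 0.2], [0.7, -0.1], [-0.0, 0.5], [0.1, 0.6], [-0.0, -0.5], [-1.5, 0.6], [-0.8, -0.0], [-1.8, 0.7], [-1.0, -0.7], [-0.5, -0.2]]
[445, -157, 3]
[537, -119, 3]
[402, -401, 4]
[365, -386, 3]
[328, -309, 0]
```

```bash
cat > seg.py <<'E'
from fit import *
def poly_mask(im,pts,win,ss=8):
    a,b,c,d=win
    uv=np.array([proj(im,p) for p in pts]);uv=(uv+.5-[a,b])*ss
    m=np.zeros(((d-b)*ss,(c-a)*ss),np.uint8);cv2.fillPoly(m,[np.round(uv*16-8).astype(np.int32)],255,shift=4)
    m=cv2.resize(m,(c-a,d-b),interpolation=cv2.INTER_AREA)/255.
    return cv2.GaussianBlur(m,(0,0),.6)
def sat(im,win,kind):
    a,b,c,d=win;x=im["color"][b:d,a:c].astype(float)
    R,G,B=x[...,0],x[...,1],x[...,2]
    if kind=="red": q=(R-G); q=np.where((G>90),0,q); q=(R-np.maximum(G,B))/190
    else: q=(R-B)/125.
    return np.clip(q,0,1)
def w(p,P):
    c,s=np.cos(p[2]),np.sin(p[2]);return [np.array([p[0]+c*X-s*Y,p[1]+s*X+c*Y,p[3]+Z]) for X,Y,Z in P]
BAR=[(-42,-52.7,23.2),(-42,-78,32.7),(-112,-78,32.7),(-112,-52.7,23.2)]
CP=[(-22,-20,6),(22,-20,6),(22,20,6),(-22,20,6)]
E
python3 - <<'E'
from seg import *
from scipy.optimize import minimize
t=np.load("top.npy",allow_pickle=True).item();s=np.load("side.npy",allow_pickle=True).item()
for z0 in (1,2.5):
  for nm,ims in(("t",[(t,(272,240,302,278))]),("s",[(s,(306,164,338,190))]),("ts",[(t,(272,240,302,278)),(s,(306,164,338,190))])):
    def c(p):
        e=0
        for im,win in ims:
            m=poly_mask(im,w([p[0],p[1],p[2]/100,z0],BAR),win);q=sat(im,win,"red");g=(m*q).sum()/(m*m).sum();e+=((q-g*m)**2).sum()
        return e
    r=minimize(c,[495,-265,-57],method="Nelder-Mead",options=dict(initial_simplex=[[495,-265,-57],[499,-265,-57],[495,-261,-57],[495,-265,-54]]))
    print("bar",z0,nm,np.round(r.x,2),round(r.fun,2))
  for nm,ims in(("t",[(t,(252,225,282,257))]),("s",[(s,(290,174,318,200))]),("ts",[(t,(252,225,282,257)),(s,(290,174,318,200))])):
    def c(p):
        e=0
        for im,win in ims:
            m=poly_mask(im,w([p[0],p[1],p[2]/100,z0+14],CP),win);q=sat(im,win,"cu");g=(m*q).sum()/(m*m).sum();e+=((q-g*m)**2).sum()
        return e
    r=minimize(c,[441,-227,-57],method="Nelder-Mead",options=dict(initial_simplex=[[441,-227,-57],[445,-227,-57],[441,-223,-57],[441,-227,-54]]))
    print("cp",z0,nm,np.round(r.x,2),round(r.fun,2))
# spare fit
E
```

```text
bar 1 t [ 496.71 -263.92  -56.87] 11.07
bar 1 s [ 492.78 -263.72  -55.53] 41.92
bar 1 ts [ 495.1  -264.02  -57.06] 61.75
cp 1 t [ 440.33 -227.18  -56.32] 4.27
cp 1 s [ 436.79 -225.97  -54.39] 44.91
cp 1 ts [ 438.96 -226.84  -55.21] 56.3
bar 2.5 t [ 496.85 -264.3   -57.34] 11.14
bar 2.5 s [ 493.34 -262.54  -56.66] 41.99
bar 2.5 ts [ 495.39 -263.07  -56.63] 59.89
cp 2.5 t [ 440.41 -227.08  -56.85] 4.2
cp 2.5 s [ 436.65 -224.02  -57.06] 44.52
cp 2.5 ts [ 438.67 -225.89  -54.8 ] 60.32
```

Emit:
{"fn": "drive_tool", "kwargs": {"deltas": "0.036 -0.037 0 6 0.06; 0.071 -0.075 0 13 0.06; 0.107 -0.112 0 20 0.06; 0.143 -0.150 0 26 0.06; 0.178 -0.187 0.01 33 0.06; 0.214 -0.224 0.03 39 0.06; 0.250 -0.262 0.05 46 0.06; 0.286 -0.299 0.07 52 0.06; 0.286 -0.299 0.09 52 0.06; 0.286 -0.299 0.111 52 0.06; 0.286 -0.299 0.111 52 0.06; 0.286 -0.299 0.111 52 0.06"}}

```text
clock: 3.3
eef_pos: [387.2, -235.7, 120.9]
tool_rot: [-3.142, -0.001, -0.567]
force: [-0.4, 0.3, 0.8]
width: 60.1
```

```bash
cat > look.py <<'E'
from h import *
import sys
n=sys.argv[1]
st=ctrl.read_state();print({k:np.round(st[k],3).tolist() for k in("clock","eef_pos","tool_rot","force","width")})
im=imaging.get_image("top");save(im,"t%s.png"%n,(215,185,335,285),6.5)
im2=imaging.get_image("side");save(im2,"s%s.png"%n,(240,110,360,210),6.5)
a=cv2.imread("pics/t%s.png"%n);b=cv2.imread("pics/s%s.png"%n)
c=np.hstack([a,b]);cv2.imwrite("pics/b%s.png"%n,cv2.resize(c,(800,333),interpolation=cv2.INTER_AREA))
E
python3 look.py 1
```

```text
{'clock': 3.3, 'eef_pos': [387.2, -235.657, 120.876], 'tool_rot': [-3.142, -0.001, -0.567], 'force': [-0.369, 0.333, 0.832], 'width': 60.136}
```

View pics/t1.png

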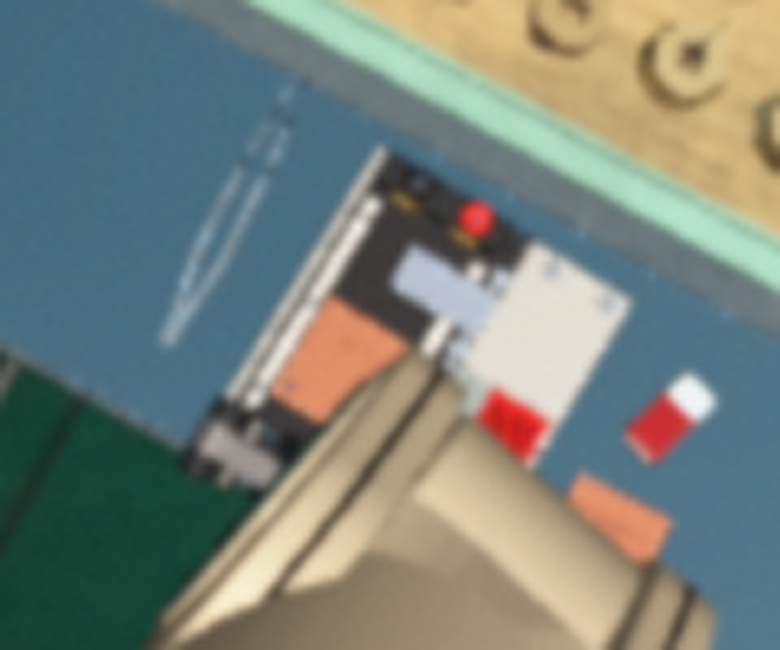

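View pics/s1.png

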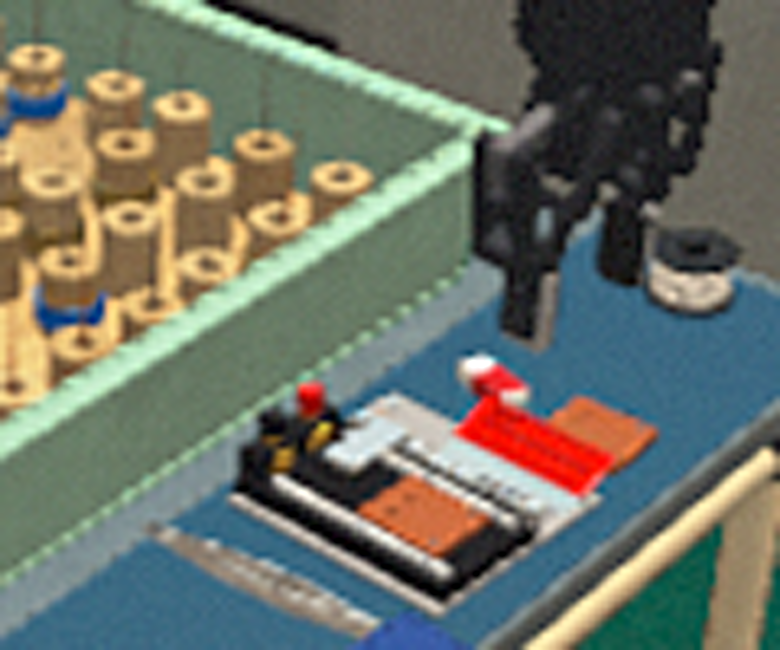

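```bash
python3 - <<'E'
from h import *
im=imaging.get_image("side")
c,s=np.cos(-.567),np.sin(-.567)
for y0 in(30,37,44,-30,-44):
  for x0 in(-11,11):
    p=np.array([387.2+c*x0-s*y0,-235.7+s*x0+c*y0,120.9+5]);u,v=proj(im,p);print(y0,x0,np.round([(u-240+.5)*6.5,(v-110+.5)*6.5]))
E
```

```text
30 -11 [546. 348.]
30 11 [502. 328.]
37 -11 [536. 355.]
37 11 [492. 334.]
44 -11 [525. 362.]
44 11 [481. 341.]
-30 -11 [632. 292.]
-30 11 [588. 273.]
-44 -11 [651. 280.]
-44 11 [607. 261.]
```

```bash
python3 - <<'E'
from h import *
im=imaging.get_image("side");save(im,"s1c.png",(305,130,365,175),13)
E
```

```text
(no output)
```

View pics/s1c.png

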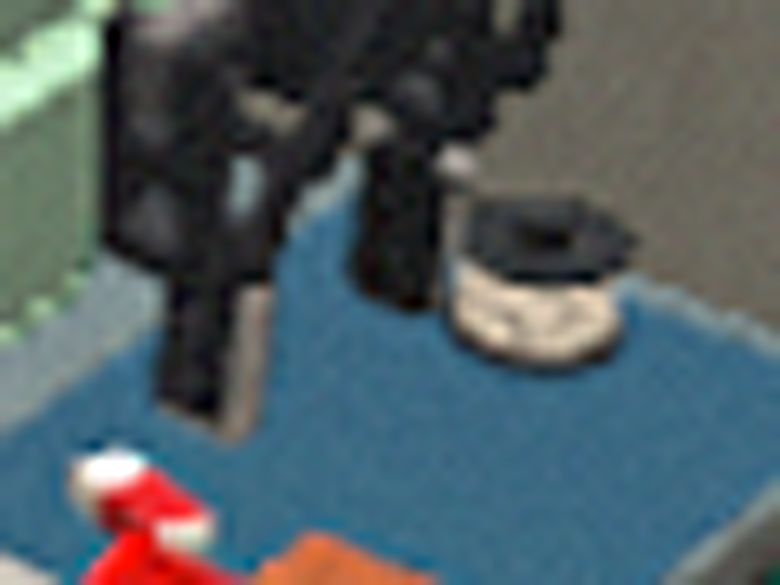

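Emit:
{"fn": "drive_tool", "kwargs": {"deltas": "0 0 0.02 0 0.06; 0 0 0.045 0 0.06; 0 0 0.065 0 0.06; 0 0 0.08 0 0.06; 0 0 0.08 0 0.06"}}

```text
clock: 4.12
eef_pos: [386.5, -235.1, 39.8]
tool_rot: [3.142, 0.001, -0.567]
force: [-0.8, -0.4, 0.1]
width: 60.1
```

```bash
python3 look.py 2
```

```text
{'clock': 4.125, 'eef_pos': [386.466, -235.102, 39.762], 'tool_rot': [3.142, 0.001, -0.567], 'force': [-0.827, -0.361, 0.134], 'width': 60.062}
```

View pics/s2.png

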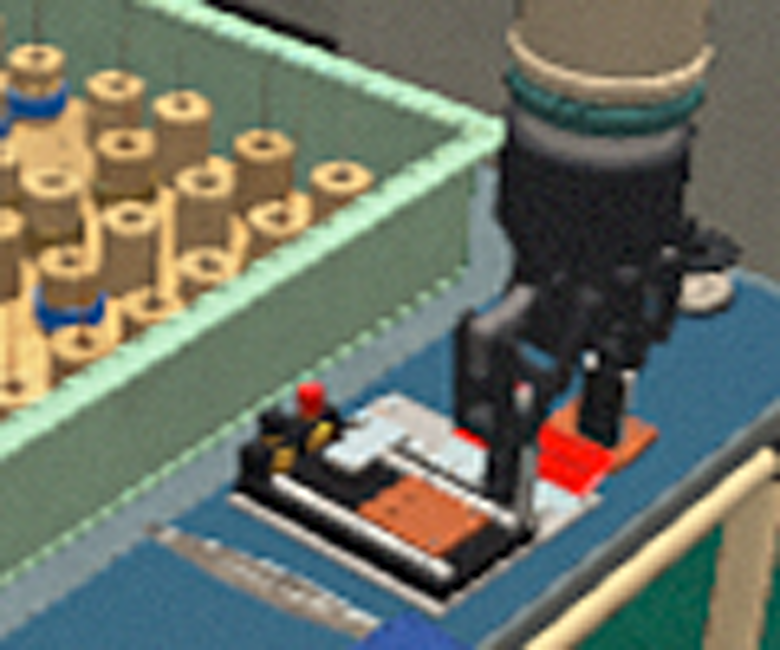

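View pics/t2.png

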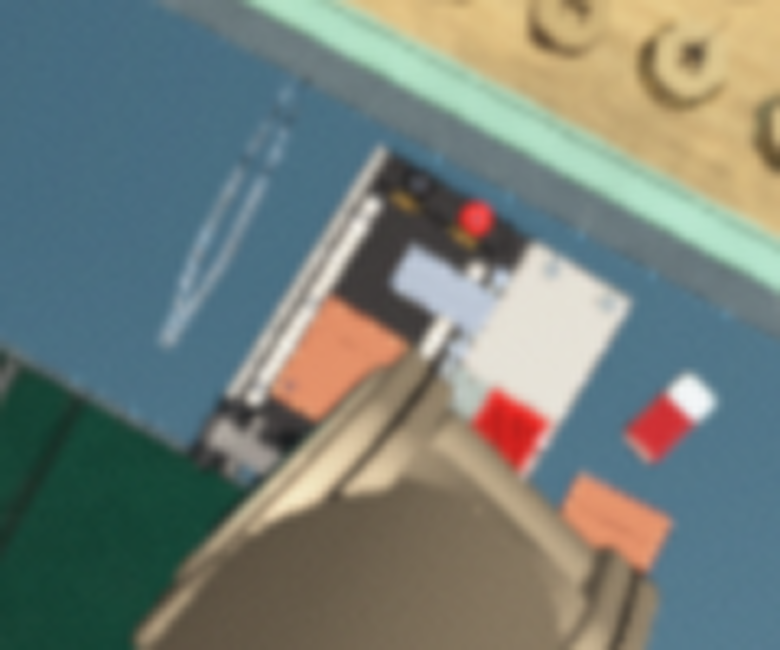

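Emit:
{"fn": "drive_tool", "kwargs": {"deltas": "0 0 0.004 0 0.06; 0 0 0.008 0 0.06; 0 0 0.010 0 0.06; 0 0 0.010 0 0.06"}}

```text
clock: 4.72
eef_pos: [387.4, -235.4, 30.9]
tool_rot: [3.142, -0.001, -0.567]
force: [-0.3, -0.1, -0.1]
width: 59.9
```

Emit:
{"fn": "drive_tool", "kwargs": {"deltas": "0 0 0.002 0 0.06; 0 0 0.004 0 0.06; 0 0 0.004 0 0.06; 0 0 0.004 0 0.06"}}

```text
clock: 5.22
eef_pos: [387.3, -235.4, 26.8]
tool_rot: [-3.141, -0.001, -0.567]
force: [-0.1, 0.1, 3.1]
width: 60.0
```

Emit:
{"fn": "drive_tool", "kwargs": {"deltas": "0 0 0.002 0 0.06; 0 0 0.004 0 0.06; 0 0 0.004 0 0.06; 0 0 0.004 0 0.06"}}

```text
clock: 5.72
eef_pos: [387.0, -235.7, 22.5]
tool_rot: [3.141, -0.001, -0.567]
force: [-1.1, -1.7, 5.1]
width: 60.2
```

Emit:
{"fn": "drive_tool", "kwargs": {"deltas": "0 0 0.002 0 0.06; 0 0 0.004 0 0.06; 0 0 0.006 0 0.06; 0 0 0.006 0 0.06"}}

```text
clock: 6.22
eef_pos: [386.9, -235.8, 16.2]
tool_rot: [3.141, -0.001, -0.567]
force: [-0.3, -3.3, 4.9]
width: 59.8
```

Emit:
{"fn": "drive_tool", "kwargs": {"deltas": "0 0 0.0015 0 0.06; 0 0 0.003 0 0.06; 0 0 0.0035 0 0.06; 0 0 0.0035 0 0.06"}}

```text
clock: 6.72
eef_pos: [387.0, -235.7, 12.9]
tool_rot: [3.141, -0.001, -0.567]
force: [-1.9, -3.1, 6.2]
width: 59.9
```

```bash
python3 look.py 3
```

```text
{'clock': 6.725, 'eef_pos': [386.978, -235.738, 12.869], 'tool_rot': [3.141, -0.001, -0.567], 'force': [-1.92, -3.116, 6.245], 'width': 59.869}
```

View pics/s3.png

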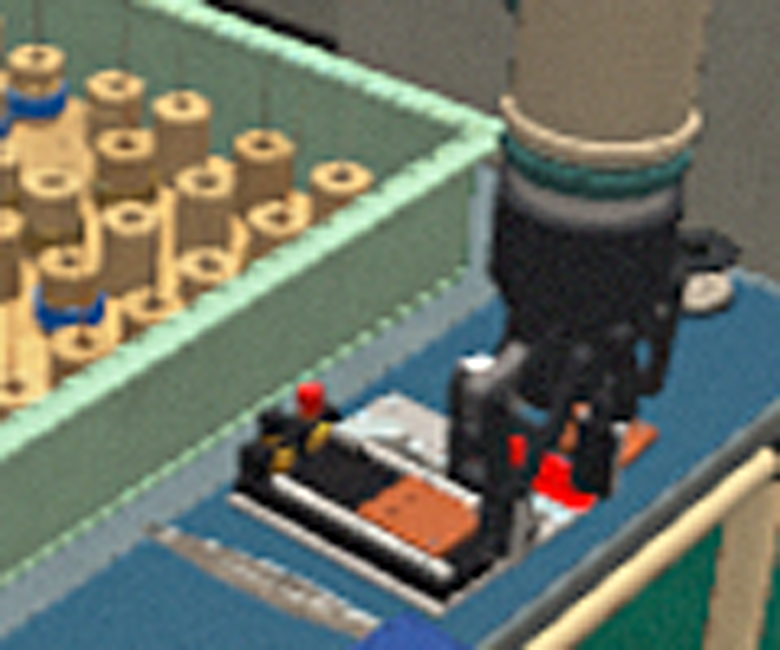

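View pics/t3.png

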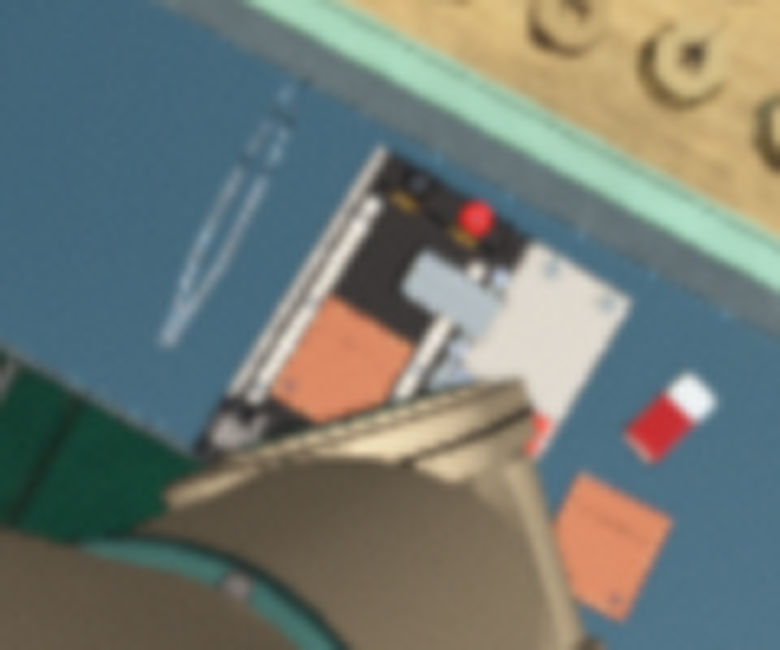

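Emit:
{"fn": "drive_tool", "kwargs": {"deltas": "0.004 0 0 0 0.06; 0.008 0 0 0 0.06; 0.012 0 0 0 0.06; 0.016 0 0 0 0.06; 0.020 0 0 0 0.06; 0.020 0 0 0 0.06"}}

```text
clock: 7.58
eef_pos: [401.4, -242.5, 12.3]
tool_rot: [-3.138, 0.007, -0.566]
force: [-4.8, 2.8, 7.5]
width: 60.4
```

```bash
python3 look.py 4
```

```text
{'clock': 7.575, 'eef_pos': [401.388, -242.496, 12.299], 'tool_rot': [-3.138, 0.007, -0.566], 'force': [-4.784, 2.835, 7.534], 'width': 60.393}
```

View pics/b4.png

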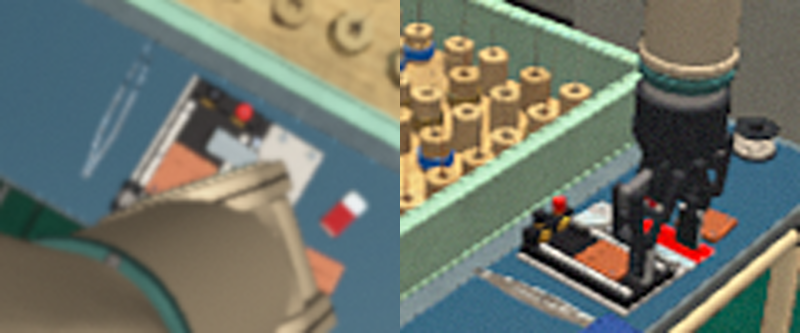

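Emit:
{"fn": "drive_tool", "kwargs": {"deltas": "0 0 0 0 0.06; 0 0 0 0 0.06; 0 0 0 0 0.06"}}

```text
clock: 8.05
eef_pos: [401.4, -242.5, 12.3]
tool_rot: [-3.138, 0.007, -0.566]
force: [-4.1, 2.2, 6.8]
width: 60.1
```

```bash
python3 - <<'E'
from h import *
st=ctrl.read_state();print({k:np.round(st[k],3).tolist() for k in("qpos","tau","force","torque")})
im=imaging.get_image("side");save(im,"s5.png",(275,150,345,205),11)
E
```

```text
{'qpos': [0.293, 0.801, 0.291, 2.162, -0.806, 0.294, -0.853], 'tau': [-0.19, -46.877, 4.236, -7.383, -0.224, -1.02, 0.151], 'force': [-4.1, 2.241, 6.85], 'torque': [0.3, 1.002, -0.118]}
```

View pics/s5.png

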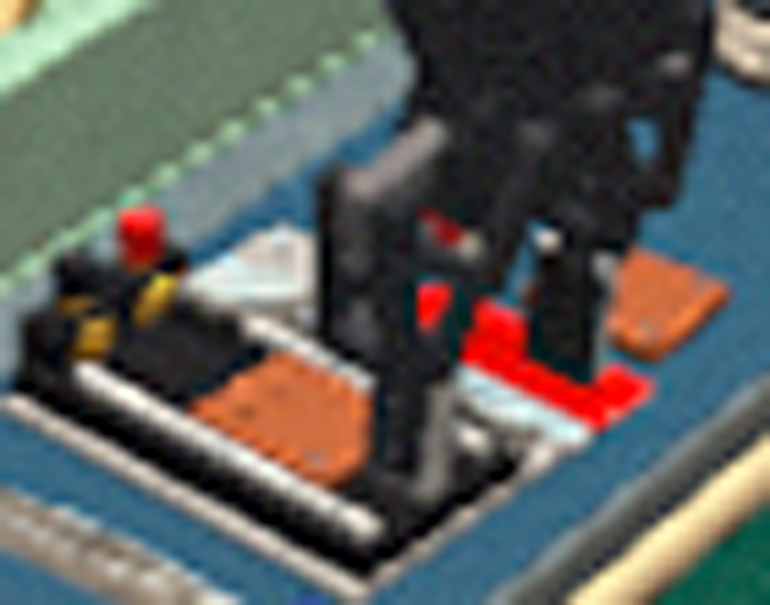

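Emit:
{"fn": "drive_tool", "kwargs": {"deltas": "0.004 0 0 0 0.06; 0.008 0 0 0 0.06; 0.010 0 0 0 0.06; 0.010 0 0 0 0.06"}}

```text
clock: 8.6
eef_pos: [409.6, -247.6, 12.3]
tool_rot: [-3.138, 0.008, -0.566]
force: [-4.4, 2.4, 7.4]
width: 60.0
```

```bash
python3 - <<'E'
from h import *
st=ctrl.read_state();print({k:np.round(st[k],3).tolist() for k in("qpos","tau","force","torque")})
E
```

```text
{'qpos': [0.282, 0.809, 0.311, 2.137, -0.796, 0.321, -0.865], 'tau': [-0.137, -47.388, 4.686, -8.145, -0.281, -1.187, 0.135], 'force': [-4.394, 2.424, 7.441], 'torque': [0.448, 1.088, -0.145]}
```

Emit:
{"fn": "drive_tool", "kwargs": {"deltas": "0.004 0 0 0 0.06; 0.008 0 0 0 0.06; 0.012 0 0 0 0.06; 0.016 0 0 0 0.06; 0.020 0 0 0 0.06; 0.020 0 0 0 0.06"}}

```text
clock: 9.35
eef_pos: [426.7, -258.5, 12.2]
tool_rot: [-3.138, 0.008, -0.566]
force: [-3.9, 4.3, 7.2]
width: 60.1
```

```bash
python3 look.py 6
```

```text
{'clock': 9.35, 'eef_pos': [426.711, -258.531, 12.207], 'tool_rot': [-3.138, 0.008, -0.566], 'force': [-3.939, 4.305, 7.19], 'width': 60.07}
```

View pics/s6.png

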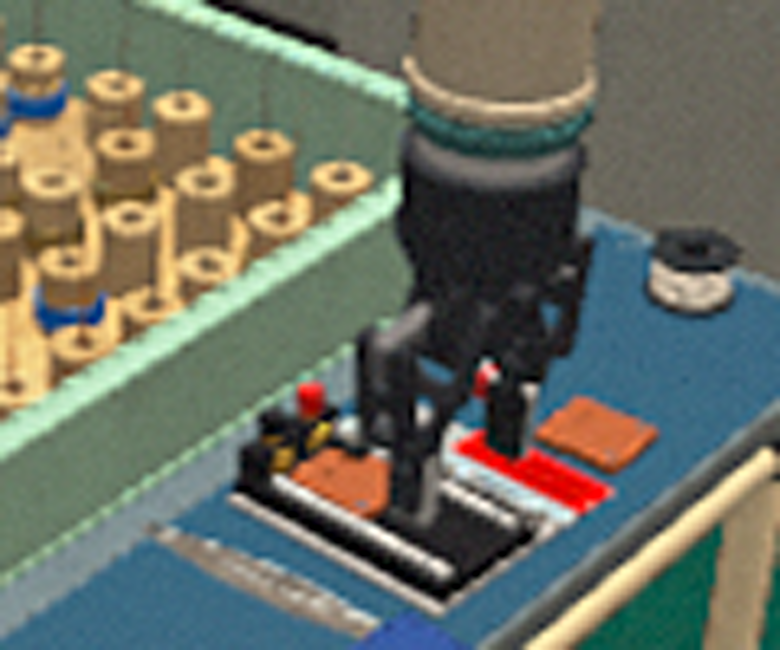

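View pics/t6.png

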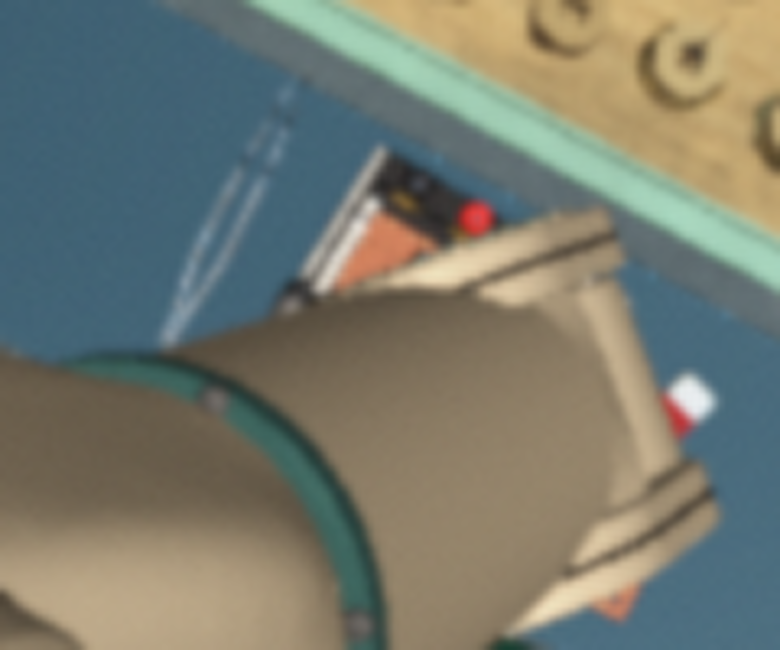

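Emit:
{"fn": "drive_tool", "kwargs": {"deltas": "0.002 0 0 0 0.06; 0.004 0 0 0 0.06; 0.004 0 0 0 0.06"}}

```text
clock: 9.82
eef_pos: [429.8, -260.5, 12.2]
tool_rot: [-3.138, 0.008, -0.566]
force: [-4.3, 3.3, 8.1]
width: 60.0
```

Emit:
{"fn": "drive_tool", "kwargs": {"deltas": "0.001 0 0 0 0.06; 0.002 0 0 0 0.06; 0.002 0 0 0 0.06"}}

```text
clock: 10.2
eef_pos: [431.3, -261.4, 12.2]
tool_rot: [-3.138, 0.008, -0.566]
force: [-5.5, 4.2, 6.7]
width: 59.6
```

Emit:
{"fn": "drive_tool", "kwargs": {"deltas": "0.001 0 0 0 0.06; 0.002 0 0 0 0.06; 0.002 0 0 0 0.06"}}

```text
clock: 10.58
eef_pos: [432.7, -262.3, 12.1]
tool_rot: [-3.138, 0.009, -0.566]
force: [-6.0, 3.4, 8.1]
width: 60.0
```

Emit:
{"fn": "drive_tool", "kwargs": {"deltas": "0.001 0 0 0 0.06; 0.002 0 0 0 0.06; 0.002 0 0 0 0.06"}}

```text
clock: 10.95
eef_pos: [432.8, -262.3, 12.0]
tool_rot: [-3.137, 0.012, -0.566]
force: [-8.8, 3.5, 10.5]
width: 59.9
```

```bash
python3 - <<'E'
from h import *
im=imaging.get_image("top");save(im,"t7.png",(260,195,310,235),15)
im=imaging.get_image("side");save(im,"s7.png",(270,155,330,200),13)
E
```

```text
(no output)
```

View pics/s7.png

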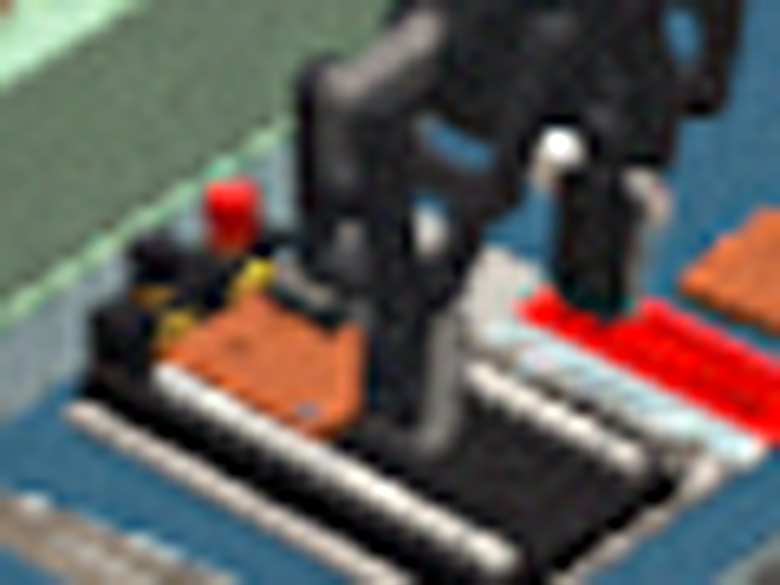

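View pics/t7.png

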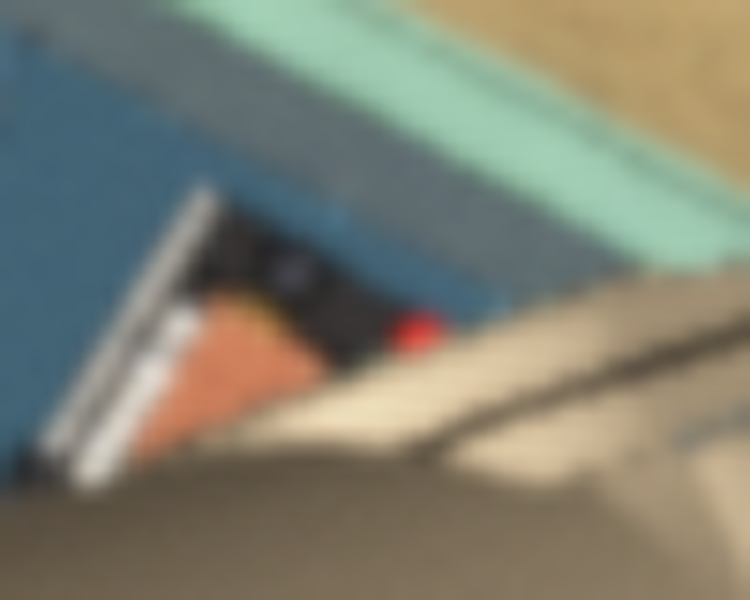

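Emit:
{"fn": "drive_tool", "kwargs": {"deltas": "0.001 0 0 0 0.06; 0.002 0 0 0 0.06; 0.003 0 0 0 0.06; 0.003 0 0 0 0.06"}}

```text
clock: 11.55
eef_pos: [433.1, -262.3, 11.8]
tool_rot: [-3.136, 0.017, -0.565]
force: [-12.0, 6.6, 14.6]
width: 59.8
```

Emit:
{"fn": "drive_tool", "kwargs": {"deltas": "-0.004 0 0 0 0.06; -0.008 0 0 0 0.06; -0.012 0 0 0 0.06; -0.016 0 0 0 0.06; -0.016 0 0 0 0.06; -0.016 0 0 0 0.06"}}

```text
clock: 12.3
eef_pos: [428.9, -260.5, 13.3]
tool_rot: [-3.14, -0.003, -0.565]
force: [3.6, -1.7, 5.8]
width: 59.9
```

```bash
python3 - <<'E'
from h import *
im=imaging.get_image("side");save(im,"s8.png",(270,155,330,200),13)
E
```

```text
(no output)
```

View pics/s8.png

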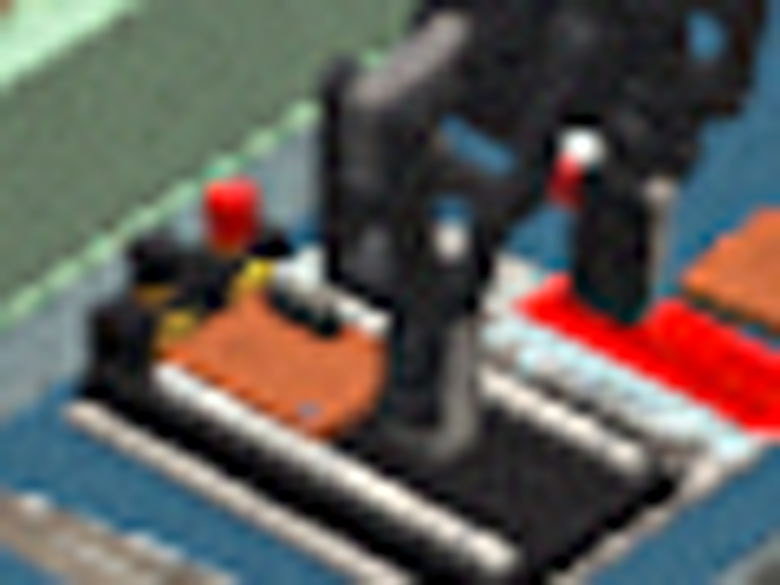

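The coupon stays at the brass contacts and the pusher is clear, so I release the bar gradually.

Emit:
{"fn": "drive_tool", "kwargs": {"deltas": "0 0 -0.003 0 0.06; 0 0 -0.006 0 0.06; 0 0 -0.009 0 0.06; 0 0 -0.012 0 0.06; 0 0 -0.015 0 0.06; 0 0 -0.018 0 0.06; 0 0 -0.021 0 0.06; 0 0 -0.026 0 0.06; 0 0 -0.035 0 0.06; 0 0 -0.05 0 0.06; 0 0 -0.07 0 0.06; 0 0 -0.1 0 0.06"}}

```text
clock: 13.85
eef_pos: [426.2, -260.2, 114.0]
tool_rot: [-3.142, 0.001, -0.567]
force: [1.1, 0.2, 0.2]
width: 59.9
```

Emit:
{"fn": "drive_tool", "kwargs": {"deltas": "-0.02 0.02 -0.03 0 0.06; -0.06 0.06 -0.06 0 0.06; -0.10 0.10 -0.08 0 0.06; -0.14 0.14 -0.10 0 0.06; -0.15 0.18 -0.12 0 0.06; -0.15 0.22 -0.12 0 0.06; -0.15 0.26 -0.12 0 0.06; -0.15 0.26 -0.12 0 0.06; -0.15 0.26 -0.12 0 0.06"}}

```text
clock: 14.98
eef_pos: [160.4, -398.3, 233.0]
tool_rot: [-3.14, 0.0, -0.567]
force: [0.9, -0.2, 1.5]
width: 60.1
```

```bash
python3 look.py 9; python3 - <<'E'
from h import *
im=imaging.get_image("top");save(im,"t9f.png",None,1.5)
im=imaging.get_image("side");save(im,"s9.png",(270,155,330,200),13)
E
```

```text
{'clock': 14.975, 'eef_pos': [160.445, -398.331, 233.019], 'tool_rot': [-3.14, 0.0, -0.567], 'force': [0.903, -0.161, 1.485], 'width': 60.148}
```

View pics/t9.png

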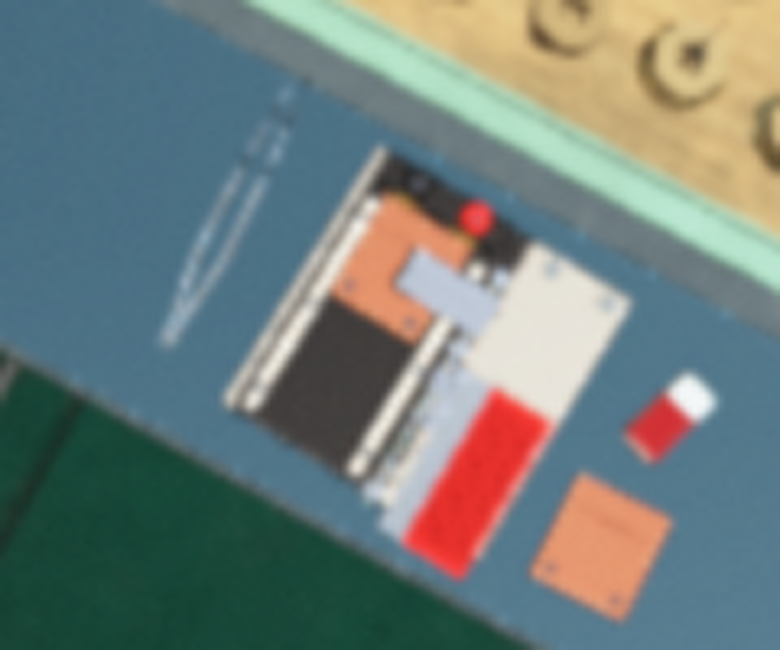

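View pics/s9.png

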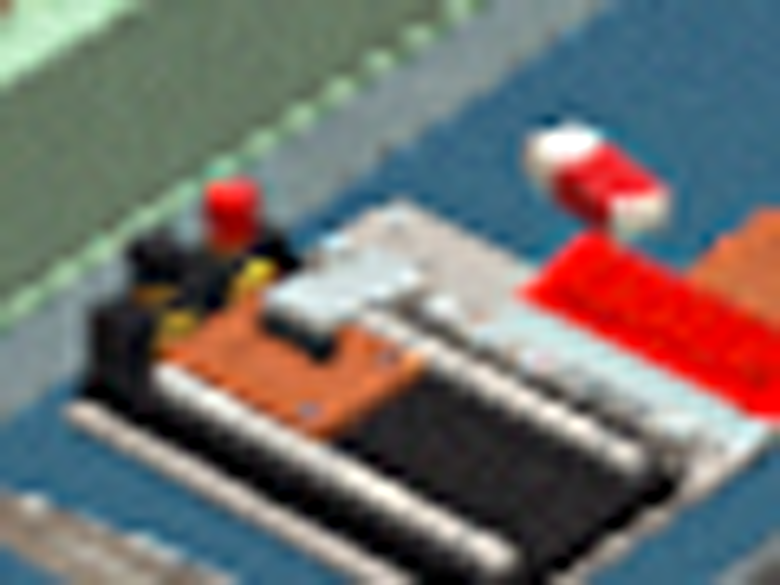

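View pics/t9f.png

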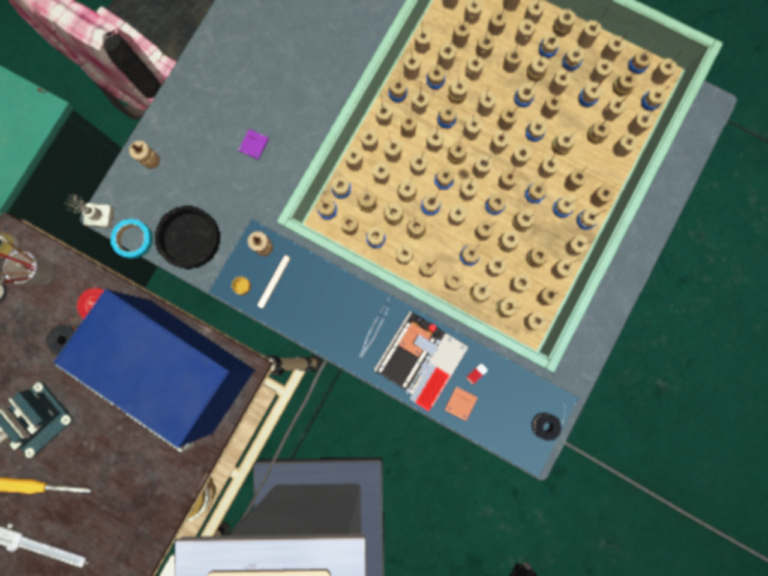

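```bash
python3 - <<'E'
from seg import *
from scipy.optimize import minimize
for n,win,h in(("top",(262,210,286,242),(496.8,-264.1)),("side",(280,170,306,192),(493,-263.2))):
    im=imaging.get_image(n);c,s=np.cos(-.57),np.sin(-.57);p0=[h[0]-22*c,h[1]-22*s]
    def cost(p):
        m=poly_mask(im,w([p[0],p[1],-.57,16],CP),win);q=sat(im,win,"cu")
        a=w([h[0],h[1],-.57,2],[(-32,3,32),(-32,-40,32),(-8,-40,32),(-8,3,32)]);k=poly_mask(im,a,win)<.02
        g=(m*q*k).sum()/(m*m*k).sum();return (((q-g*m)*k)**2).sum()
    r=minimize(cost,p0,method="Nelder-Mead",options=dict(initial_simplex=[p0,[p0[0]-4,p0[1]],[p0[0],p0[1]+4]]))
    d=r.x-np.array(h);print(n,"holder xy",np.round([c*d[0]+s*d[1],-s*d[0]+c*d[1]],2),round(r.fun,2))
E
```

```text
top holder xy [-21.47   1.48] 5.92
side holder xy [-22.64   3.08] 25.73
```

```bash
python3 -c "
from cell import ctrl
print(ctrl.finish_job(), ctrl.read_state()['clock'])"
```

```text
the job is handed in; nothing more can be done
the job is handed in; nothing more can be done
```

The coupon is loaded and clamped, and the job was handed in at about 15 s of the 42 s allowed.

**What I did:** One fingertip held the red thumb bar down at about 0.36 rad. The other pushed the coupon under the raised clip until it stopped against the brass contacts. There the TCP stalled while the push force rose from about 7 N to 14 N. I backed the fingers a few mm off the coupon, let the bar up in small steps and moved the arm clear.

**Last checks:**
- **Position:** the coupon fits at holder x of about -21.5 mm from the top camera and -22.6 mm from the side camera, against -22 for fully home.
- **Clamp:** the foot rests on the coupon, the thumb bar is up again, and both dots show behind the foot.
- **Other things:** the spare coupon, eraser, tweezers, spool and the rest look unmoved.

**Disagreements:**
- The two cameras differed by 3 to 4 mm on the holder's place along world x.
- The side camera's sideways reading for the coupon, 3.1 mm, is more than the 1.5 mm play allows. I put this down to calibration error.
- While pushing, the arm lagged its commanded pose by about 4 mm, so I judged "home" by the stall and the pictures, not by the commanded distance.

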